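# Clear the broken ring and bring the new circlip to the axle groove

## Robot

A 6-joint arm with a two-finger parallel gripper is mounted at the origin on a cart in front of the work surface, level with it; the furniture and walls round the work are solid. World frame = base frame: x ahead of the robot, y to its left, z up, the work surface at z = 0. Lengths are in m, angles in rad, forces in N, time in s.
With the tool pointing down it reaches from about 0.3 to 0.775 m from the base axis. Payload 14.6 kg.
Tool frame: the origin (TCP) lies at the very end of the fingers, on their centre line; the grasp point (between the pads) lies 19 mm behind it; z points along the fingers, x is the direction in which the jaws open and shut, and the axes are right-handed (so a half turn about z gives the same grasp; the last joint's range is limited). The gripper opens to 94 mm and grips with 3 to 60 N. Pads are 16 mm wide; open, the fingers measure 119 mm over their backs; the gripper's body (75 mm by 177 mm) begins 78 mm behind the grasp point.
Start: joints at [1.111, 0.3, 1.521, -0, 1.321, -0.067], TCP at [0.211, 0.508, 0.205] pointing down, gripper open.
Joint ranges: [-3.03, 3.03], [-0.79, 2.21], [0.23, 2.52], [-1.04, 4.18], [0, 3.07], [-2.55, 2.55]. Speed limits (rad/s): [2.22, 2.22, 2.57, 3.14, 3.14, 3.14].

## Interface

Orientations are given as [roll, pitch, yaw] about the fixed x, y, z axes, in that order (R = Rz(yaw) Ry(pitch) Rx(roll)).
In Python, from station import ctrl gives the robot as it stands.
- The arm moves only by the shell command python3 -m inch 'ROWS' [FORCE]. ROWS is JSON, one flat list of numbers, 7 for each row, row after row: the shift along the tool's x, y, z in cm, then the turn, a rotation vector about the tool's x, y, z in rad, then the opening, from 0 (shut) to 1 (fully open). In form: [tx, ty, tz, wx, wy, wz, claw, tx, ty, tz, wx, wy, wz, claw, ...]. A call has 1 to 20 rows; each row shifts and turns the commanded pose from where the row before left it, along the tool's axes as they then stand; what a row does not reach is not made up. A row lasts 1/8 s, in which the tool goes at most 62.5 mm and 10.7 degrees, less where a joint would pass 70% of its speed; a pose out of reach is approached as far as the arm can. A call is refused whole if a number of a shift passes 6.25 or a number of a turn 0.188, either way. A call with a gripper value outside its range is refused whole. The fingers move at their own pace and stop on an object; FORCE is the grip in N (left out, the last holds). Time passes only in rows, so rows that do not move let the fingers close. It gives the time, the measured TCP pose, the force and the opening at its end, in the units of the state.
- ctrl.get_obs(): the state, without advancing time (a new reading comes with each control period).
- ctrl.camera(name): name is "scene" or "top"; returns (picture, depth): 420x560x3 uint8, red, green, blue; 420x560 float32, m along the optical axis (not along the pixel's ray), 0 where there is no reading.
- ctrl.camera_params(name): a dict with "vertical_fov" (degrees; the focal length in pixels is half the picture's height over the tangent of half this angle, whatever the lens; pixels are square), "cx", "cy" (the principal point, pixels), "camera_from_world" (4x4, takes a point from world to camera coordinates). Camera axes: x right, y down, z forward; pixel columns grow to the right and rows downward; lengths in m; the calibration is good to about 2 mm. A picture is of the moment at which its call begins. camera_params takes no time and is no camera call.
- ctrl.hand_in(): hands the job in, once; it reports no verdict.
Trained networks look in the newest picture that a camera, given by its name, has taken for a name from the list of things; names that differ only in an ending like _2 or _b are one class to them, and where a whole thing is asked for, a point or a joint stands for the part that bears it (a point fixed in the world has none). Each returns a list of dicts, best first, with "score" (0 to 1); they miss things now and then, are a little off and sometimes report something else, mostly with a low value. They report only what shows in the picture. A call takes as long as a camera call.
- ctrl.spot_in(camera, label): "bbox" ([centre column, centre row, width, height] in pixels, round what is visible of it).
- ctrl.place_of(camera, label): "centre" ([column, row] in pixels: a listed point, or the origin of a listed thing).
The state is a dict: "time_s": time; "qpos": joint angles; "joint_vel": joint speeds; "tau": joint torques, N m; "ee_pos": TCP position; "eef_rot": TCP orientation; "force": force on the tool from outside, world axes, zero at the start; "moment": the same for the moment, N m; "grip_width": finger opening in m.
Only numpy, scipy, OpenCV 4.12 (cv2) and the standard library are available. Lean on these libraries where they do the work, as an engineer would, in place of code of your own. Each camera call takes 0.05 s, during which the arm holds its last target. There are 200 camera calls.

## Task

The old snap ring on the gear case axle has broken: grip the scraper block and use it, not the fingers, to wipe the three loose bits off the top of the gear case onto the bench, then set the scraper down on the bench away from the gear case. Next take the circlip pliers out of their rest by the two handles, squeeze them fully so that the new ring on their tips spreads, and lower the upright pliers so that the spread ring slides over the axle, without forcing, down to the level of the groove. Finish while still holding: the pliers stay squeezed in the gripper with the ring spread around the axle level with the groove, not leaning on the axle, and the jar, finned heat sink and capacitor standing about are left where they are.

Things in the scene. Friction and masses are not known exactly. Their poses are not given: they have to be found in the camera images.
- gearcase: Fixed aluminium block 150 (x) x 120 (y) x 30 mm with a flat top; origin at the centre of its underside. An upright steel axle stub, 16 mm diameter, stands at x=+45, y=0, its chamfered end 44 mm above the top; round its foot a flange of 34 mm diameter, 6 mm high. The bits' centres lie at x -40 to -12, y -30 to 30, so a wipe in -x takes them over the edge at x=-75.
- axle_groove (a point): Centre of the ring groove on the axle's axis: 6 mm wide, 32 mm above the gear case's top, 12 mm below the end of the axle; axes as the gear case.
- bit_1: Loose bit of the broken old ring: a dark steel arc 18 mm long, 4 mm thick, 10 g, lying on the gear case; origin under its middle.
- bit_2: A second such bit.
- bit_3: A third such bit.
- scraper: Loose scraper block, about 0.15 kg: a grey blade 14 (x) x 110 (y) x 22 mm with square lower edges, standing upright, and on it a wooden grip 26 (x) x 22 (y) mm that reaches 72 mm above the underside; origin at the centre of the underside. Grip it across y (22 mm); wipe along x.
- scraper_grip (a point): Middle of the scraper's wooden grip, 52 mm above its underside.
- stand: Fixed rest of the pliers: two grey uprights on a base 70 x 90 mm, 67 mm high; the pliers' bar lies on their ledges 62 mm above the bench, between lips 5 mm high. The pliers lift straight up out of it.
- pliers: Circlip pliers, 0.24 kg, upright, handles up; origin at the centre of the underside of the dark cross bar (20 x 64 x 10 mm, along y) that carries the pivot; z up. Two black handles above the bar, apart along y, reach 82 mm above the origin. The tips reach 48 mm below it and carry the level ring, 45 mm below the origin on the -x side of the tips.
- pliers_grip (a point): Point midway between the handles, 61 mm above the bar's underside. Grip from above across the pliers' y: here the handles measure 57 mm over their outsides at rest (65 mm at their tops), 32 mm fully squeezed against the built-in stop, where the grips are parallel; 14 mm wide in x. The spring needs 3 N at first, about 9 N at the stop.
- ring_centre (a point): Middle of the ring's opening when it is spread, level with the ring (wire 4 mm thick), 45 mm below the pliers' origin, fixed to the cross bar. At rest the opening is only 15 mm across and does not pass the axle; fully spread it takes a cylinder of nearly 22 mm.
- jaw_left (a joint): Squeeze of the pliers (rad): 0 at rest with the ring closed, 0.225 at the stop with the ring fully spread; springs back to 0 when released.
- flux_jar: Bystander: small white jar, 46 mm diameter, 36 mm high, loose; leave it.
- heat_sink: Bystander: finned heat sink 38x50x29 mm, loose; leave it.
- capacitor: Bystander: cylindrical can capacitor, 35 mm diameter, 50 mm high, loose; leave it.

How it is judged:
By the outcome, as a careful person would: the job done as asked, in the order asked, and still so for the second after the job is handed in, while the arm keeps its last pose, push and grip.
It also fails if it takes over 70 s, if anything falls off the work surface, if the arm or the gripper's body presses on something with over 40 N, if the wrist force passes 120 N, or if a joint passes its speed limit or range.

## Working session

There is one attempt and no reset: what is moved stays moved. The work goes in short steps, Python scripts to look and compute and a shell command to move; the robot and the scene stay as the last step left them, time stands still between calls to the robot, and variables do not carry over. Pictures are saved under pics/ and viewed, about 8 in all and at most 12, crops included, and the job is handed in when it is done.

```bash
ls; mkdir -p pics; cat > h.py <<'E'
import numpy as np, cv2
from station import ctrl
def par(n):
    p=ctrl.camera_params(n); f=210/np.tan(np.radians(p["vertical_fov"])/2)
    return f,p["cx"],p["cy"],np.array(p["camera_from_world"])
def ray(n,uv,z):
    "world point where pixel ray meets height z"
    f,cx,cy,T=par(n); R=T[:3,:3];t=T[:3,3]
    d=R.T@np.array([(uv[0]-cx)/f,(uv[1]-cy)/f,1]); o=-R.T@t
    return o+d*(z-o[2])/d[2]
def proj(n,P):
    f,cx,cy,T=par(n); c=T[:3,:3]@np.array(P)+T[:3,3]
    return np.array([f*c[0]/c[2]+cx,f*c[1]/c[2]+cy])
def cloud(n,D):
    f,cx,cy,T=par(n); v,u=np.mgrid[0:D.shape[0],0:D.shape[1]]
    c=np.stack([(u-cx)/f*D,(v-cy)/f*D,D],-1)
    W=(c-T[:3,3])@T[:3,:3]; W[D==0]=np.nan
    return W
def snap(n,fn=None):
    I,D=ctrl.camera(n)
    if fn: cv2.imwrite("pics/"+fn,I[:,:,::-1])
    return I,D
E
python3 - <<'E'
from h import *
Z=dict(gearcase=0,axle_groove=.062,bit_1=.03,scraper=0,scraper_grip=.052,stand=0,pliers=.062,pliers_grip=.123,ring_centre=.017,flux_jar=0,heat_sink=0,capacitor=0)
for n in("top","scene"):
    I,D=snap(n,n+"0.png"); np.save(n+"0.npy",D)
    f,cx,cy,T=par(n); print(n,f,cx,cy,-T[:3,:3].T@T[:3,3])
    for k,z in Z.items():
        print(k,[(round(r["score"],2),np.round(r["centre"]).tolist(),np.round(ray(n,r["centre"],z)[:2],4).tolist()) for r in ctrl.place_of(n,k)[:4]])
print(ctrl.get_obs())
E
```

```text
pics
top 533.0086833973985 274.9948060442461 212.75730502844772 [0.27393349 0.01896974 1.31764661]
gearcase [(0.61, [259.0, 210.0], [0.5895, 0.0249])]
axle_groove [(0.62, [260.0, 188.0], [0.63, 0.0154])]
bit_1 []
scraper [(0.95, [353.0, 230.0], [0.5061, -0.2046]), (0.45, [315.0, 285.0], [0.3827, -0.0894])]
scraper_grip [(0.73, [356.0, 224.0], [0.5097, -0.2043]), (0.66, [320.0, 153.0], [0.7008, -0.1449])]
stand [(0.8, [189.0, 284.0], [0.4255, 0.219])]
pliers [(0.85, [187.0, 282.0], [0.4244, 0.2123])]
pliers_grip [(0.77, [179.0, 277.0], [0.4293, 0.2202])]
ring_centre [(0.63, [188.0, 284.0], [0.4233, 0.2182]), (0.16, [213.0, 166.0], [0.7142, 0.1272])]
flux_jar [(0.72, [317.0, 156.0], [0.7133, -0.1443]), (0.61, [189.0, 280.0], [0.4367, 0.2177])]
heat_sink [(0.72, [212.0, 169.0], [0.7121, 0.1313]), (0.3, [178.0, 276.0], [0.45, 0.2447]), (0.29, [258.0, 209.0], [0.5922, 0.0253])]
capacitor []
scene 448.9389525017797 281.46631589596666 210.42563583808172 [-0.10322476 -0.59660695  0.75717791]
gearcase [(0.71, [289.0, 232.0], [0.5944, 0.0219]), (0.58, [190.0, 233.0], [0.4201, 0.2228])]
axle_gr
[... 605 characters left out ...]

capacitor [(0.6, [265.0, 298.0], [0.3818, -0.0923])]
{'time_s': 1.3, 'qpos': array([ 1.11138092e+00,  2.99879773e-01,  1.52101313e+00,  3.17875362e-05,
        1.32072120e+00, -6.65898573e-02]), 'joint_vel': array([ 0.00035448, -0.00191853, -0.00109637,  0.00136382,  0.00188767,
       -0.00093877]), 'tau': array([-2.22810249e-04, -5.31669366e+01, -3.52914655e+01,  7.08982931e-02,
        2.13372032e-02, -6.44627767e-05]), 'ee_pos': array([0.21052103, 0.50809323, 0.20545112]), 'eef_rot': array([-3.14156050e+00,  1.93479613e-05,  1.17796291e+00]), 'force': array([0.11556896, 0.00136759, 0.35948223]), 'moment': array([-0.01187971, -0.00448621, -0.04016692]), 'grip_width': 0.09420250226553872}
```

```bash
python3 - <<'E'
from h import *
a=cv2.imread("pics/top0.png")[130:320,140:400]; b=cv2.imread("pics/scene0.png")[160:340,140:400]
c=np.vstack([a,b]); print(c.shape)
cv2.imwrite("pics/c1.png",cv2.resize(np.hstack([a[:190],]),None,fx=3,fy=3,interpolation=cv2.INTER_CUBIC))
cv2.imwrite("pics/c2.png",cv2.resize(b,None,fx=3,fy=3,interpolation=cv2.INTER_CUBIC))
W={n:cloud(n,np.load(n+"0.npy")) for n in("top","scene")}
def rect(n,lo,hi,c,r):
    w=W[n].reshape(-1,3); w=w[~np.isnan(w[:,0])]
    m=(w[:,2]>lo)&(w[:,2]<hi)&(np.hypot(w[:,0]-c[0],w[:,1]-c[1])<r); q=w[m]
    if len(q)<4: print(n,"few",len(q));return
    (cx,cy),(a,b),t=cv2.minAreaRect((q[:,:2]*1000).astype(np.float32))
    print(n,c,len(q),"z",np.round(np.median(q[:,2]),4),"ctr",round(cx,1),round(cy,1),"size",round(a,1),round(b,1),"ang",round(t,1),"mean",np.round(q[:,:2].mean(0)*1000,1))
for n in W:
    print("table z",np.nanmedian(W[n][...,2]))
    rect(n,.024,.034,(.59,.024),.12)   # gearcase top
    rect(n,.068,.08,(.632,.015),.03)   # axle end
    rect(n,.016,.026,(.507,-.21),.08)  # blade
    rect(n,.06,.08,(.507,-.21),.05)    # grip
    rect(n,.055,.08,(.426,.219),.08)   # stand/bar
    rect(n,.13,.15,(.426,.219),.08)    # handles tops
    rect(n,.028,.04,(.71,-.144),.05);rect(n,.02,.035,(.715,.129),.05);rect(n,.04,.06,(.382,-.09),.04)
E
```

```text
(370, 260, 3)
table z -0.001041073559356344
top (0.59, 0.024) 2547 z 0.0295 ctr 587.2 26.8 size 120.2 151.1 ang 74.8 mean [583.4  27.6]
top (0.632, 0.015) 29 z 0.0722 ctr 629.9 15.4 size 12.3 12.4 ang 83.5 mean [629.6  15.1]
top (0.507, -0.21) 185 z 0.0218 ctr 505.6 -209.8 size 21.1 109.5 ang 10.9 mean [ 505.4 -207.3]
top (0.507, -0.21) 105 z 0.0707 ctr 506.8 -209.8 size 25.9 23.4 ang 16.3 mean [ 505.8 -209. ]
top (0.426, 0.219) 264 z 0.07 ctr 428.1 215.9 size 33.8 76.0 ang 12.5 mean [426.5 210.9]
top (0.426, 0.219) 50 z 0.1391 ctr 427.6 216.0 size 12.9 63.4 ang 12.0 mean [427.2 218.6]
top (0.71, -0.144) 231 z 0.0353 ctr 717.8 -148.1 size 43.5 43.4 ang 38.1 mean [ 717.3 -147.7]
top (0.715, 0.129) 275 z 0.027 ctr 717.6 131.9 size 40.9 49.5 ang 23.5 mean [717.6 131.7]
top (0.382, -0.09) 178 z 0.0502 ctr 383.0 -87.7 size 33.6 33.5 ang 81.7 mean [383.2 -88. ]
table z 0.0018602788333299952
scene (0.59, 0.024) 1566 z 0.0302 ctr 587.5 23.0 size 123.3 152.4 ang 75.2 mean [577.6  19.2]
scene (0.632, 0.015) 25 z 0.0717 ctr 628.9 10.9 size 12.7 13.1 ang 40.0 mean [629.1  10.9]
scene (0.507, -0.21) 263 z 0.0222 ctr 504.8 -213.3 size 22.3 110.7 ang 17.2 mean [ 505.1 -216.6]
scene (0.507, -0.21) 116 z 0.0711 ctr 505.5 -213.4 size 27.3 21.7 ang 14.3 mean [ 503.2 -215.3]
scene (0.426, 0.219) 259 z 0.0674 ctr 428.1 212.4 size 35.0 80.6 ang 12.7 mean [425.9 205.2]
scene (0.426, 0.219) 45 z 0.1366 ctr 428.2 212.1 size 14.5 65.6 ang 12.6 mean [427.4 211.7]
scene (0.71, -0.144) 181 z 0.0358 ctr 717.6 -152.5 size 44.4 43.0 ang 1.5 mean [ 715.1 -153.4]
scene (0.715, 0.129) 184 z 0.0297 ctr 719.0 128.2 size 45.8 50.7 ang 25.6 mean [716.  125.8]
scene (0.382, -0.09) 191 z 0.0499 ctr 382.5 -92.2 size 33.5 34.1 ang 6.6 mean [381.  -94.4]
```

View pics/c1.png

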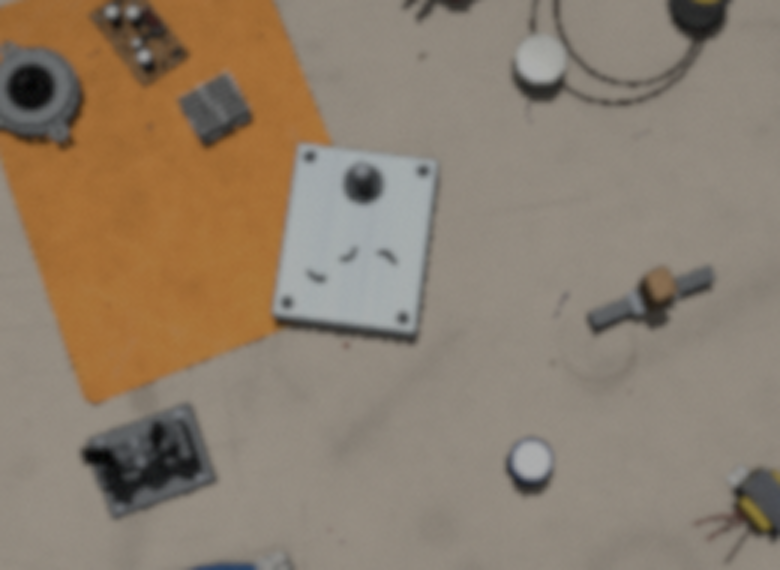

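View pics/c2.png

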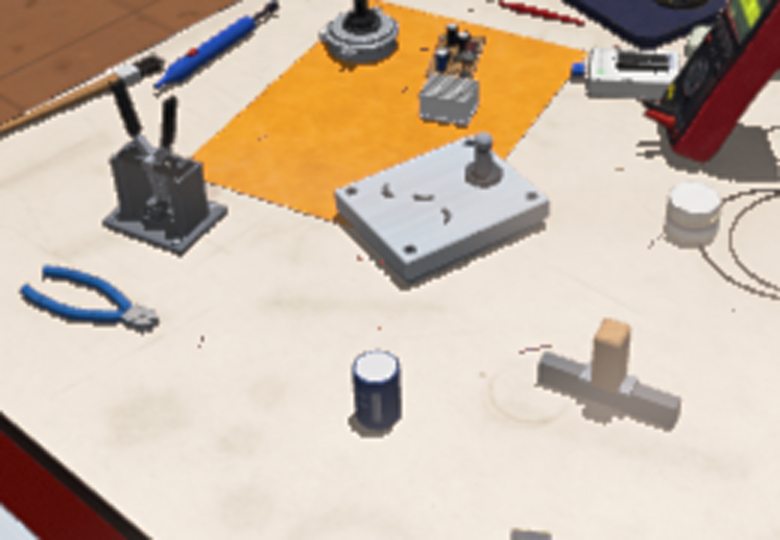

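The top crop shows the gear case with three bits at about (317,275), (348,255) and (387,257), the axle at (363,183), the scraper at (655,295), the plier rest at (150,460), the jar at (540,62), the heat sink at (215,108) and the capacitor at (530,462). The scene crop agrees. Depth fits give a gear case yaw of about -15° and a scraper yaw of about 15°. The two cameras differ by about 4 mm in y, so I'll average them and then calibrate on the gripped scraper.

```bash
cat >> h.py <<'E'
def go(P,yaw_deg):
    "wz to turn first, then tool-frame shift (cm) at new yaw, tool down"
    o=ctrl.get_obs(); y0=o["eef_rot"][2]; y=np.radians(yaw_deg); d=np.array(P)-o["ee_pos"]
    w=-((y-y0+np.pi)%(2*np.pi)-np.pi)
    print("t",round(o["time_s"],2),"wz",round(w,4),"shift",np.round(100*np.array([np.cos(y)*d[0]+np.sin(y)*d[1],np.sin(y)*d[0]-np.cos(y)*d[1],-d[2]]),2),"len",round(100*np.linalg.norm(d),1))
E
python3 - <<'E'
from h import *
go([.506,-.2115,.12],105.5)
E
```

```text
t 1.3 wz -0.6634 shift [-77.24   9.24   8.55] len 78.3
```

```bash
python3 -m inch '[0,0,0,0,0,-0.166,1, 0,0,0,0,0,-0.166,1, 0,0,0,0,0,-0.166,1, 0,0,0,0,0,-0.166,1, -5.15,0.616,0,0,0,0,1, -5.15,0.616,0,0,0,0,1, -5.15,0.616,0,0,0,0,1, -5.15,0.616,0,0,0,0,1, -5.15,0.616,0,0,0,0,1, -5.15,0.616,0,0,0,0,1, -5.15,0.616,0,0,0,0,1, -5.15,0.616,1,0,0,0,0.6, -5.15,0.616,1,0,0,0,0.6, -5.15,0.616,1,0,0,0,0.6, -5.15,0.616,1,0,0,0,0.6, -5.15,0.616,1,0,0,0,0.6, -5.15,0.616,1,0,0,0,0.6, -5.15,0.616,1,0,0,0,0.6, -5.15,0.616,1.5,0,0,0,0.6, 0,0,0,0,0,0,0.6]' 30
python3 - <<'E'
from h import *
go([.506,-.2115,.034],105.5)
E
```

```text
time_s: 3.8
ee_pos: [0.5063, -0.2136, 0.1187]
eef_rot: [-3.14, -0.001, 1.839]
force: [0.1, 0.3, 0.1]
grip_width: 0.0565
t 3.8 wz -0.0023 shift [0.21 0.02 8.47] len 8.5
```

```bash
python3 -m inch '[0.1,0,2.5,0,0,0,0.6, 0.1,0,2.5,0,0,0,0.6, 0,0,2,0,0,0,0.6, 0,0,1.47,0,0,0,0.6, 0,0,0,0,0,0,0.6, 0,0,0,0,0,0,0.1, 0,0,0,0,0,0,0.1, 0,0,0,0,0,0,0.1, 0,0,0,0,0,0,0.1, 0,0,0,0,0,0,0.1, 0,0,0,0,0,0,0.1, 0,0,0,0,0,0,0.1]' 30
python3 - <<'E'
from h import *
print(ctrl.get_obs()["ee_pos"])
for n in("top","scene"):
    I,D=snap(n,n+"1.png"); w=cloud(n,D).reshape(-1,3); w=w[~np.isnan(w[:,0])]
    q=w[(w[:,2]>.014)&(w[:,2]<.027)&(np.hypot(w[:,0]-.506,w[:,1]+.2115)<.075)]
    r=cv2.minAreaRect((q[:,:2]*1000).astype(np.float32)); print(n,len(q),np.round(np.hstack([*r[0],*r[1],r[2]]),1))
    print(np.round(ctrl.camera_params(n)["camera_from_world"][:3,3],3))
E
```

```text
time_s: 5.3
ee_pos: [0.5062, -0.2097, 0.0361]
eef_rot: [3.141, 0.001, 1.842]
force: [-0.5, -1.0, 4.9]
grip_width: 0.0219
[ 0.5061656  -0.20966778  0.03608237]
top 0 [0. 0. 0. 0. 0.]
[0.061 0.559 1.223]
scene 272 [ 504.1 -211.2   23.2  110.2   18.6]
[-0.359  0.337  0.835]
```

```bash
python3 -m inch '[0,0,-3,0,0,0,0.1, 0,0,-3,0,0,0,0.1, 0,0,-3,0,0,0,0.1, 0,0,0,0,0,0.179,0.1, 0,0,0,0,0,0.179,0.1, 0,0,0,0,0,0.179,0.1, 0,0,0,0,0,0,0.1]'
python3 - <<'E'
from h import *
go([.597,.0223,.126],74.8)
E
```

```text
time_s: 6.28
ee_pos: [0.5057, -0.2093, 0.1253]
eef_rot: [-3.141, -0.0, 1.306]
force: [0.1, 0.1, -1.7]
grip_width: 0.0219
t 6.28 wz 0.0006 shift [24.74  2.74 -0.07] len 24.9
```

```bash
python3 -m inch '[4.12,0.457,0,0,0,0,0.1, 4.12,0.457,0,0,0,0,0.1, 4.12,0.457,0,0,0,0,0.1, 4.12,0.457,0,0,0,0,0.1, 4.12,0.457,0,0,0,0,0.1, 4.14,0.455,0,0,0,0,0.1, 0,0,2,0,0,0,0.1, 0,0,2,0,0,0,0.1, 0,0,0,0,0,0,0.1]'
python3 - <<'E'
from h import *
go([.597,.0223,.067],74.8)
for n in("top","scene"):
    I,D=snap(n,n+"2.png")
    print([proj(n,p).round() for p in ([.597,.022,.05],)])
b=cv2.imread("pics/scene2.png")[150:300,220:400]
cv2.imwrite("pics/c3.png",cv2.resize(b,None,fx=4,fy=4,interpolation=cv2.INTER_CUBIC))
E
```

```text
time_s: 7.4
ee_pos: [0.5964, 0.0221, 0.0842]
eef_rot: [-3.138, 0.001, 1.309]
force: [0.0, 0.1, -1.4]
grip_width: 0.0218
t 7.4 wz 0.0033 shift [0.03 0.05 1.72] len 1.7
[array([259., 202.])]
[array([289., 217.])]
```

View pics/c3.png

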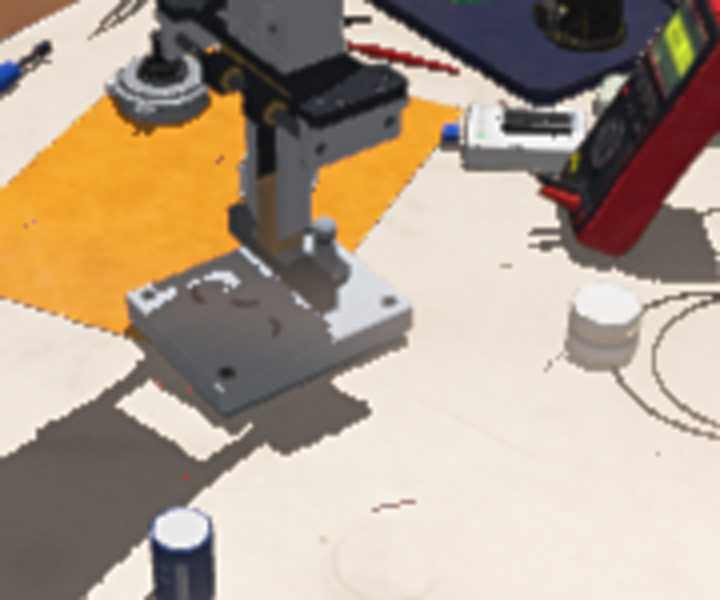

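The picture shows the scraper held between the bits at (200,290), (245,300), (275,325) and the axle at (325,250), as planned. I'll lower it just onto the top.

```bash
python3 -m inch '[0,0,0.8,0,0,0,0.1, 0,0,0.6,0,0,0,0.1, 0,0,0.3,0,0,0,0.1, 0,0,0,0,0,0,0.1]'; python3 -m inch '[0,0,0.1,0,0,0,0.1, 0,0,0,0,0,0,0.1]'
```

```text
time_s: 8.0
ee_pos: [0.5973, 0.022, 0.0685]
eef_rot: [-3.141, 0.0, 1.305]
force: [-0.0, -0.4, -1.4]
grip_width: 0.0217
time_s: 8.25
ee_pos: [0.5974, 0.0221, 0.0678]
eef_rot: [3.141, -0.0, 1.305]
force: [-0.6, 0.2, -1.6]
grip_width: 0.0218
```

```bash
python3 -m inch '[0,0,0.1,0,0,0,0.1, 0,0,0,0,0,0,0.1]';python3 -m inch '[0,0,0.08,0,0,0,0.1, 0,0,0,0,0,0,0.1]'
```

```text
time_s: 8.5
ee_pos: [0.5973, 0.022, 0.0667]
eef_rot: [-3.142, 0.0, 1.305]
force: [-0.2, 0.7, -2.0]
grip_width: 0.0218
time_s: 8.75
ee_pos: [0.5975, 0.022, 0.0661]
eef_rot: [3.141, -0.0, 1.305]
force: [-0.4, -0.0, -0.2]
grip_width: 0.0218
```

```bash
python3 -m inch '[0,-0.3,0,0,0,0,0.1, 0,-0.6,0,0,0,0,0.1, 0,-0.6,0,0,0,0,0.1, 0,-0.6,0,0,0,0,0.1, 0,-0.6,0,0,0,0,0.1, 0,-0.6,0,0,0,0,0.1, 0,-0.6,0,0,0,0,0.1, 0,-0.6,0,0,0,0,0.1, 0,-0.6,0,0,0,0,0.1, 0,-0.6,0,0,0,0,0.1, 0,-0.6,0,0,0,0,0.1, 0,-0.6,0,0,0,0,0.1, 0,-0.6,0,0,0,0,0.1, 0,-0.6,0,0,0,0,0.1, 0,-0.6,0,0,0,0,0.1, 0,-0.6,0,0,0,0,0.1, 0,-0.6,0,0,0,0,0.1, 0,-0.5,0,0,0,0,0.1, 0,-0.5,0,0,0,0,0.1, 0,0,0,0,0,0,0.1]'
python3 - <<'E'
from h import *
I,D=snap("top","top3.png");I,D=snap("scene","scene3.png")
a=cv2.imread("pics/scene3.png")[150:300,200:350]
b=cv2.imread("pics/top3.png")[150:300,200:350]
cv2.imwrite("pics/c4.png",cv2.resize(np.hstack([a,b]),None,fx=2.6,fy=2.6,interpolation=cv2.INTER_CUBIC))
go([.506,-.2115,.038],105.5)
E
```

```text
time_s: 11.25
ee_pos: [0.4918, 0.0508, 0.0658]
eef_rot: [-3.141, 0.0, 1.305]
force: [0.3, 0.2, -0.5]
grip_width: 0.0216
t 11.35 wz -0.5363 shift [-25.63  -5.68   2.79] len 26.4
```

View pics/c4.png

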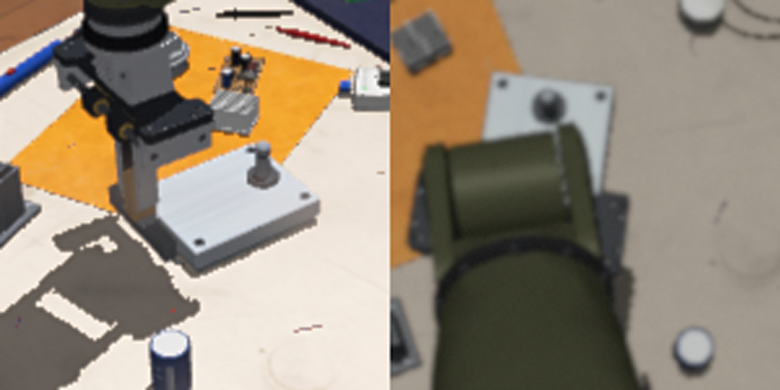

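The scene view (left half) shows the gear case top clean and the blade past the -x edge at (150,230). Next I'll set the scraper back at its old place.

```bash
python3 -m inch '[0,0,-2,0,0,0,0.1, 0,0,-2,0,0,0,0.1, -4.15,1.373,0,0,0,0,0.1, -4.15,1.373,0,0,0,0,0.1, -4.15,1.373,0,0,0,0,0.1, -4.15,1.373,0,0,0,0,0.1, -4.15,1.373,0,0,0,0,0.1, -4.15,1.373,0,0,0,0,0.1, 0,0,0,0,0,0,0.1, 0,0,2.5,0,0,0,0.1, 0,0,2.2,0,0,0,0.1, 0,0,1.5,0,0,0,0.1, 0,0,0.5,0,0,0,0.1, 0,0,0.1,0,0,0,0.1, 0,0,0,0,0,0,0.1]'
```

```text
time_s: 13.22
ee_pos: [0.5066, -0.2113, 0.0386]
eef_rot: [3.141, 0.0, 1.305]
force: [0.6, 0.6, -2.2]
grip_width: 0.0217
```

```bash
python3 -m inch '[0,0,0.15,0,0,0,0.1, 0,0,0.1,0,0,0,0.1, 0,0,0,0,0,0,0.1]'; python3 -m inch '[0,0,0.05,0,0,0,0.1, 0,0,0,0,0,0,0.1]'
```

```text
time_s: 13.6
ee_pos: [0.5065, -0.2113, 0.0361]
eef_rot: [3.141, 0.0, 1.305]
force: [-2.4, 0.9, 4.0]
grip_width: 0.022
time_s: 13.85
ee_pos: [0.5066, -0.2114, 0.0361]
eef_rot: [3.141, 0.0, 1.305]
force: [-4.5, 1.8, 11.3]
grip_width: 0.0221
```

```bash
python3 -m inch '[0,0,-0.05,0,0,0,0.1, 0,0,0,0,0,0,0.6, 0,0,0,0,0,0,0.6, 0,0,0,0,0,0,0.6, 0,0,-2,0,0,0,0.6, 0,0,-4,0,0,0,1, 0,0,-5,0,0,0,1, 0,0,-5,0,0,0,1, 0,0,0,0,0,0,1]'
python3 - <<'E'
from h import *
I,D=snap("top","top4.png");I,D2=snap("scene","scene4.png"); np.save("top4.npy",D);np.save("scene4.npy",D2)
for n in("top","scene"):
  for k,z in dict(bit_1=.0,ring_centre=.017,pliers=.062,pliers_grip=.123).items():
    print(n,k,[(round(r["score"],2),np.round(r["centre"]).tolist(),np.round(ray(n,r["centre"],z)[:2],4).tolist()) for r in ctrl.place_of(n,k)[:4]])
a=cv2.imread("pics/scene4.png")[170:320,150:320]
b=cv2.imread("pics/top4.png")[190:310,150:286]
cv2.imwrite("pics/c5.png",np.hstack([cv2.resize(a,(425,375),interpolation=cv2.INTER_CUBIC),cv2.resize(b,(375,331),interpolation=cv2.INTER_CUBIC)[:375].copy() if 0 else cv2.copyMakeBorder(cv2.resize(b,(375,331),interpolation=cv2.INTER_CUBIC),0,44,0,0,cv2.BORDER_CONSTANT)]))
go([.428,.214,.2],102.2)
E
```

```text
time_s: 14.98
ee_pos: [0.5075, -0.2118, 0.1992]
eef_rot: [3.135, 0.001, 1.305]
force: [-0.4, 0.1, -0.5]
grip_width: 0.092
top bit_1 []
top ring_centre [(0.79, [191.0, 286.0], [0.4188, 0.2123])]
top pliers [(0.62, [187.0, 280.0], [0.4293, 0.2138])]
top pliers_grip [(0.69, [178.0, 275.0], [0.4349, 0.2213]), (0.69, [187.0, 281.0], [0.4193, 0.2041])]
scene bit_1 [(0.26, [266.0, 301.0], [0.3774, -0.0995])]
scene ring_centre [(0.69, [197.0, 232.0], [0.4227, 0.1919])]
scene pliers [(0.56, [195.0, 215.0], [0.4343, 0.2062])]
scene pliers_grip [(0.89, [187.0, 194.0], [0.4288, 0.2193])]
t 15.47 wz -0.4787 shift [43.21  1.34 -0.51] len 43.2
```

View pics/c5.png

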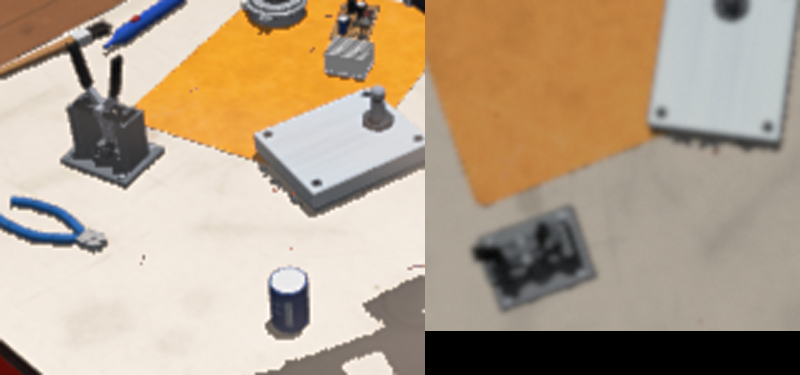

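Both views show the case top bare, the axle clear and the pliers upright in their rest. The networks put the ring on the small-x side, so the pliers' yaw is about +12°.

```bash
python3 -m inch '[0,0,0,0,0,-0.16,1, 0,0,0,0,0,-0.16,1, 0,0,0,0,0,-0.159,1, 4.8,0.149,0,0,0,0,1, 4.8,0.149,0,0,0,0,1, 4.8,0.149,0,0,0,0,1, 4.8,0.149,0,0,0,0,1, 4.8,0.149,0,0,0,0,1, 4.8,0.149,0,0,0,0,1, 4.8,0.149,0,0,0,0,1, 4.8,0.149,0,0,0,0,1, 4.8,0.149,0,0,0,0,1, 0,0,0,0,0,0,1]'
python3 - <<'E'
from h import *
go([.428,.214,.104],102.2)
E
```

```text
time_s: 17.1
ee_pos: [0.4272, 0.216, 0.1952]
eef_rot: [-3.141, -0.0, 1.788]
force: [-0.7, -0.6, -0.2]
grip_width: 0.0939
t 17.1 wz 0.0039 shift [-0.21  0.04  9.12] len 9.1
```

```bash
python3 -m inch '[-0.2,0,2.5,0,0,0,1, 0,0,2.5,0,0,0,1, 0,0,2.5,0,0,0,1, 0,0,1.6,0,0,0,1, 0,0,0,0,0,0,1]' 30; python3 -m inch '[0,0,0,0,0,0,0.2, 0,0,0,0,0,0,0.2, 0,0,0,0,0,0,0.2, 0,0,0,0,0,0,0.2, 0,0,0,0,0,0,0.2, 0,0,0,0,0,0,0.2, 0,0,0,0,0,0,0.2, 0,0,0,0,0,0,0.2]' 30
```

```text
time_s: 17.73
ee_pos: [0.4282, 0.2113, 0.1038]
eef_rot: [-3.14, 0.0, 1.784]
force: [0.3, -0.5, 0.0]
grip_width: 0.0941
time_s: 18.73
ee_pos: [0.4293, 0.2129, 0.106]
eef_rot: [3.138, -0.002, 1.784]
force: [-2.3, 5.4, 13.3]
grip_width: 0.0306
```

```bash
python3 -m inch '[0,0,-0.3,0,0,0,0.2, 0,0,0,0,0,0,0.2]'; python3 -m inch '[0,0,-0.5,0,0,0,0.2, 0,0,-0.5,0,0,0,0.2, 0,0,0,0,0,0,0.2]'
```

```text
time_s: 18.98
ee_pos: [0.4283, 0.2117, 0.1074]
eef_rot: [-3.141, 0.0, 1.784]
force: [-0.3, -0.2, -1.6]
grip_width: 0.0308
time_s: 19.35
ee_pos: [0.4286, 0.2119, 0.1179]
eef_rot: [3.141, -0.0, 1.784]
force: [0.1, -1.2, -2.7]
grip_width: 0.031
```

```bash
python3 -m inch '[0,0,-2,0,0,0,0.2, 0,0,-3,0,0,0,0.2, 0,0,-3,0,0,0,0.2, 0,0,-1,0,0,0,0.2, 0,0,0,0,0,0,0.2]'
python3 - <<'E'
from h import *
o=ctrl.get_obs(); print(o["ee_pos"],o["eef_rot"],o["grip_width"],o["force"])
P=o["ee_pos"]; zo=P[2]-.042
for n in("top","scene"):
  I,D=snap(n,n+"5.png"); np.save(n+"5.npy",D)
  for k,z in dict(ring_centre=zo-.045,pliers=zo,pliers_grip=zo+.061).items():
    print(n,k,[(round(r["score"],2),np.round(r["centre"]).tolist(),np.round(ray(n,r["centre"],z)[:2],4).tolist()) for r in ctrl.place_of(n,k)[:3]])
  print(n,proj(n,[P[0],P[1],zo-.045]))
c=proj("scene",[P[0],P[1],zo]).astype(int); print(c)
a=cv2.imread("pics/scene5.png")[c[1]-50:c[1]+50,c[0]-60:c[0]+60]
cv2.imwrite("pics/c6.png",cv2.resize(a,None,fx=6,fy=6,interpolation=cv2.INTER_CUBIC))
E
```

```text
time_s: 19.98
ee_pos: [0.4284, 0.2119, 0.2071]
eef_rot: [3.141, -0.0, 1.784]
force: [0.6, -0.4, -2.9]
grip_width: 0.0311
[0.42841393 0.21185228 0.20714951] [ 3.14137034e+00 -2.93545848e-05  1.78397139e+00] 0.031098215058115802 [ 0.64270539 -0.39992887 -2.85455812]
top ring_centre []
top pliers []
top pliers_grip []
top [183.1834633  277.43206573]
scene ring_centre [(0.73, [189.0, 198.0], [0.4258, 0.2078])]
scene pliers [(0.57, [189.0, 182.0], [0.4316, 0.2047])]
scene pliers_grip [(0.89, [181.0, 160.0], [0.4277, 0.2153])]
scene [188.50598907 196.4731086 ]
[185 181]
```

View pics/c6.png

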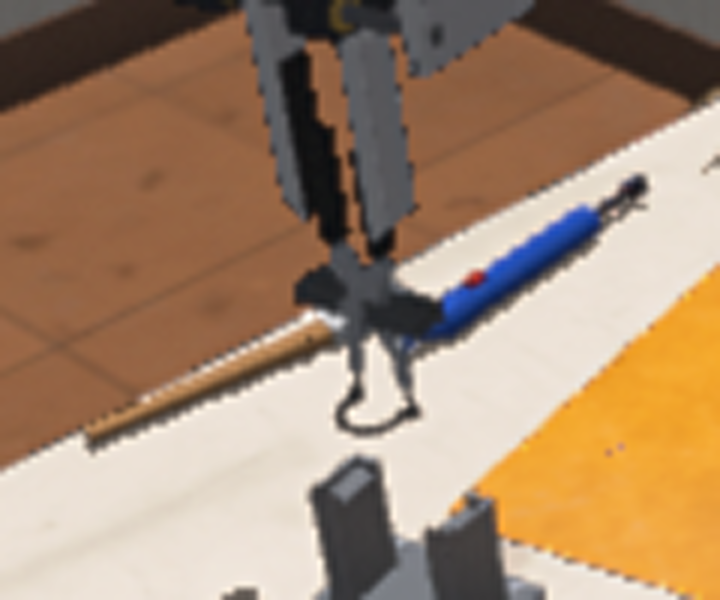

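The picture shows the squeezed pliers with the spread ring at crop x 337–420, y 385–435, on the camera (-x) side of the tips. I'll fit a circle to its depth points.

```bash
cat >> h.py <<'E'
from scipy.optimize import least_squares
def ringfit(n,D,P,yaw,dz=-.087,h=.006,dump=False):
    W=cloud(n,D); w=W.reshape(-1,3); w=w[~np.isnan(w[:,0])]
    q=w-P; c,s=np.cos(yaw),np.sin(yaw)   # pliers frame about the TCP
    q=np.stack([c*q[:,0]+s*q[:,1],-s*q[:,0]+c*q[:,1],q[:,2]],1)*1000
    m=(np.hypot(q[:,0],q[:,1])<50)&(abs(q[:,2]-dz*1000)<h*1000); r=q[m]
    if dump: print(np.round(r[np.argsort(r[:,2])],1).tolist())
    return r
E
python3 - <<'E'
from h import *
o=ctrl.get_obs();P=o["ee_pos"];y=o["eef_rot"][2]-np.pi/2
D=np.load("scene5.npy")
r=ringfit("scene",D,P,y,dump=True)
f=lambda p:np.hypot(r[:,0]-p[0],r[:,1]-p[1])-p[2]
s=least_squares(f,[-12,0,13],loss="soft_l1"); print(s.x,np.abs(s.fun).max(),len(r),np.median(r[:,2]))
# bar
W=ringfit("scene",D,P,y,dz=-.035,h=.012); W=W[np.hypot(W[:,0],W[:,1])<40]; print(len(W),W.min(0),W.max(0),np.median(W,0))
E
```

```text
[[-19.3, -6.7, -92.7], [-2.2, -15.4, -91.3], [-12.7, 11.2, -90.4], [-2.1, -18.7, -90.3], [-24.1, -4.7, -90.3], [-8.3, 11.6, -90.1], [-23.3, -7.3, -90.0], [-2.6, 9.7, -89.9], [-5.4, 13.8, -89.5], [-16.9, -11.6, -89.5], [0.5, -16.8, -89.5], [-2.0, -12.4, -89.4], [-22.1, -3.3, -89.0], [-15.1, -16.7, -89.0], [-10.6, -16.2, -88.9], [-18.8, -10.2, -88.8], [-0.5, 11.2, -88.6], [-22.4, -13.2, -88.6], [-7.5, -13.8, -88.6], [-24.9, 0.7, -88.5], [-22.7, 5.7, -88.5], [-6.7, -16.4, -88.2], [-2.2, 13.0, -88.2], [-6.1, 9.7, -87.8], [-25.0, -2.8, -87.3], [-23.0, -7.6, -87.1], [-4.6, 13.9, -87.0], [-18.4, -16.5, -87.0], [-17.5, 9.7, -86.9], [-15.1, -13.9, -86.8], [-13.2, 10.0, -86.6], [-4.0, -17.7, -86.4], [-22.8, -10.7, -86.1], [-14.8, -16.9, -86.1], [-0.9, 13.6, -86.0], [-24.2, 0.7, -86.0], [-22.0, 5.8, -85.9], [0.8, 14.7, -84.4], [-3.1, -17.4, -84.0], [-0.4, -15.4, -83.3]]
[-8.44123563 -2.08454138 15.50140156] 3.7867392729880045 40 -88.51154001694161
193 [-12.3030693  -35.50549618 -45.41637121] [ 11.61413585  30.44191544 -23.34199954] [ -5.20845487  -5.7302672  -35.90569133]
```

```bash
python3 - <<'E'
from h import *
go([.6386,.015,.18],102.2)
E
```

```text
t 20.38 wz 0.0002 shift [-23.68  16.39   2.7 ] len 28.9
```

```bash
python3 -m inch '[-1.5,1,0,0,0,0,0.2, -3,2.1,0,0,0,0,0.2, -3.5,2.4,0,0,0,0,0.2, -3.5,2.4,0,0,0,0,0.2, -3.5,2.4,0,0,0,0,0.2, -3.5,2.4,0,0,0,0,0.2, -3,2.1,0.7,0,0,0,0.2, -1.7,1.2,1,0,0,0,0.2, -0.48,0.39,1,0,0,0,0.2, 0,0,0,0,0,0,0.2, 0,0,0,0,0,0,0.2]'
cat >> h.py <<'E'
def fitring(I,P,yaw,dz=-.089,n="scene",x0=(-11,-2,13),show=None):
    "fit a dark gapped ring (mm, pliers frame about TCP) to the picture"
    f,cx,cy,T=par(n); g=I.astype(float).mean(2); S=8
    c,s=np.cos(yaw),np.sin(yaw)
    def toP(x,y,z=0): return np.array([P[0]+(c*x-s*y)/1000,P[1]+(s*x+c*y)/1000,P[2]+dz+z/1000])
    u0,v0=(proj(n,toP(-11,-2)).astype(int)-np.array([14,11])); w,h=28,22
    G=g[v0:v0+h,u0:u0+w]
    vv,uu=np.mgrid[0:h,0:w]
    # keep pixels whose plane point is in the -x part of the ring neighbourhood
    K=np.array([[ray(n,(u0+j,v0+i),P[2]+dz) for j in range(w)] for i in range(h)])-P
    X=(c*K[...,0]+s*K[...,1])*1000; Y=(-s*K[...,0]+c*K[...,1])*1000
    M=(X<-5)&(X>-36)&(abs(Y)<26)
    dist=(T[:3,:3]@toP(-11,0)+T[:3,3])[2]; th=int(round(4e-3*f/dist*S))
    def ren(p):
        a=np.radians(np.linspace(40,320,80))
        q=np.array([proj(n,toP(p[0]+p[2]*np.cos(t),p[1]+p[2]*np.sin(t))) for t in a])
        m=np.zeros((h*S,w*S),np.uint8)
        pts=np.round(((q-[u0,v0]+.5)*S-.5)*16).astype(np.int32)
        cv2.polylines(m,[pts[:,None]],False,255,th,cv2.LINE_AA,4)
        return cv2.resize(m,(w,h),interpolation=cv2.INTER_AREA)/255.
    def cost(p):
        r=ren(p)[M]; A=np.stack([np.ones(M.sum()),X[M],Y[M],r],1)
        k,_,_,_=np.linalg.lstsq(A,G[M],rcond=None); e=G[M]-A@k
        return np.sqrt((np.minimum(abs(e),40)**2).mean())+(20 if k[3]>0 else 0)
    from scipy.optimize import minimize
    best=min((minimize(cost,[x0[0]+a,x0[1]+b,x0[2]],method="Nelder-Mead",options=dict(xatol=.02,fatol=.01,initial_simplex=[[x0[0]+a,x0[1]+b,x0[2]],[x0[0]+a+2,x0[1]+b,x0[2]],[x0[0]+a,x0[1]+b+2,x0[2]],[x0[0]+a,x0[1]+b,x0[2]+1]])) for a in(-2,2) for b in(-2,2)),key=lambda r:r.fun)
    return best.x,best.fun,G.std()
E
python3 - <<'E'
from h import *
I5=cv2.imread("pics/scene5.png"); print("old",fitring(I5,np.array([.42841,.21185,.20715]),1.78397-np.pi/2))
o=ctrl.get_obs();P=o["ee_pos"];yaw=o["eef_rot"][2]-np.pi/2; print(P,o["eef_rot"],o["force"],o["grip_width"],o["time_s"])
I,D=snap("scene","scene6.png"); np.save("scene6.npy",D)
print("new",fitring(I,P,yaw))
r=ringfit("scene",D,P,yaw,dz=-.089); print(len(r),r.min(0),r.max(0))
c=proj("scene",P+[0,0,-.08]).astype(int);print(c)
a=I[c[1]-45:c[1]+45,c[0]-55:c[0]+55,::-1]
cv2.imwrite("pics/c7.png",cv2.resize(a,None,fx=6,fy=6,interpolation=cv2.INTER_CUBIC))
E
```

```text
time_s: 21.75
ee_pos: [0.6385, 0.0156, 0.181]
eef_rot: [3.141, 0.0, 1.785]
force: [-0.3, 0.4, -2.1]
grip_width: 0.031Traceback (most recent call last):
  File "<stdin>", line 2, in <module>
  File "h.py", line 61, in fitring
    best=min((minimize(cost,[x0[0]+a,x0[1]+b,x0[2]],method="Nelder-Mead",options=dict(xatol=.02,fatol=.01,initial_simplex=[[x0[0]+a,x0[1]+b,x0[2]],[x0[0]+a+2,x0[1]+b,x0[2]],[x0[0]+a,x0[1]+b+2,x0[2]],[x0[0]+a,x0[1]+b,x0[2]+1]])) for a in(-2,2) for b in(-2,2)),key=lambda r:r.fun)
  File "h.py", line 61, in <genexpr>
    best=min((minimize(cost,[x0[0]+a,x0[1]+b,x0[2]],method="Nelder-Mead",options=dict(xatol=.02,fatol=.01,initial_simplex=[[x0[0]+a,x0[1]+b,x0[2]],[x0[0]+a+2,x0[1]+b,x0[2]],[x0[0]+a,x0[1]+b+2,x0[2]],[x0[0]+a,x0[1]+b,x0[2]+1]])) for a in(-2,2) for b in(-2,2)),key=lambda r:r.fun)
              ~~~~~~~~^^^^^^^^^^^^^^^^^^^^^^^^^^^^^^^^^^^^^^^^^^^^^^^^^^^^^^^^^^^^^^^^^^^^^^^^^^^^^^^^^^^^^^^^^^^^^^^^^^^^^^^^^^^^^^^^^^^^^^^^^^^^^^^^^^^^^^^^^^^^^^^^^^^^^^^^^^^^^^^^^^^^^^^^^^^^^^^^^^^^^^^^^^^^^^^^^^^^^^^^^^^^^
    res = _minimize_neldermead(fun, x0, args, callback, bounds=bounds,
                               **options)
    fxr = func(xr)
    fx = function(np.copy(x), *(wrapper_args + args))
  File "h.py", line 57, in cost
    r=ren(p)[M]; A=np.stack([np.ones(M.sum()),X[M],Y[M],r],1)
      ~~~^^^
  File "h.py", line 51, in ren
    q=np.array([proj(n,toP(p[0]+p[2]*np.cos(t),p[1]+p[2]*np.sin(t))) for t in a])
                ~~~~^^^^^^^^^^^^^^^^^^^^^^^^^^^^^^^^^^^^^^^^^^^^^^^^
  File "h.py", line 12, in proj
    f,cx,cy,T=par(n); c=T[:3,:3]@np.array(P)+T[:3,3]
              ~~~^^^
  File "h.py", line 4, in par
    p=ctrl.camera_params(n); f=210/np.tan(np.radians(p["vertical_fov"])/2)
ValueError: time passes only in moves, steps and waits
```

```bash
sed -i 's/^def par(n):/import functools\n@functools.lru_cache(None)\ndef par(n):/' h.py
cat > r6.py <<'E'
from h import *
I5=cv2.imread("pics/scene5.png"); print("old",fitring(I5,np.array([.42841,.21185,.20715]),1.78397-np.pi/2))
o=ctrl.get_obs();P=o["ee_pos"];yaw=o["eef_rot"][2]-np.pi/2; print(P,o["eef_rot"],o["force"],o["grip_width"],o["time_s"])
I,D=snap("scene","scene6.png"); np.save("scene6.npy",D)
print("new",fitring(I,P,yaw))
r=ringfit("scene",D,P,yaw,dz=-.089); print(len(r),r.min(0),r.max(0))
c=proj("scene",P+[0,0,-.08]).astype(int);print(c)
a=I[c[1]-45:c[1]+45,c[0]-55:c[0]+55,::-1]
cv2.imwrite("pics/c7.png",cv2.resize(a,None,fx=6,fy=6,interpolation=cv2.INTER_CUBIC))
E
python3 r6.py
```

```text
old (array([-10.11322567,  -1.35973562,  13.42577316]), np.float64(11.70320424632821), np.float64(56.08294265512052))
[0.638527   0.01557773 0.18096629] [3.14105829e+00 7.91778294e-05 1.78462219e+00] [-0.27068423  0.42590686 -2.12103826] 0.030965479875156143 21.75
new (array([-8.57361833, -0.57567923, 13.66890816]), np.float64(20.478810625796502), np.float64(35.906798782751224))
38 [-26.42035049 -19.90947373 -92.3675524 ] [  2.66800821  16.68889365 -83.25134898]
[301 194]
```

View pics/c7.png

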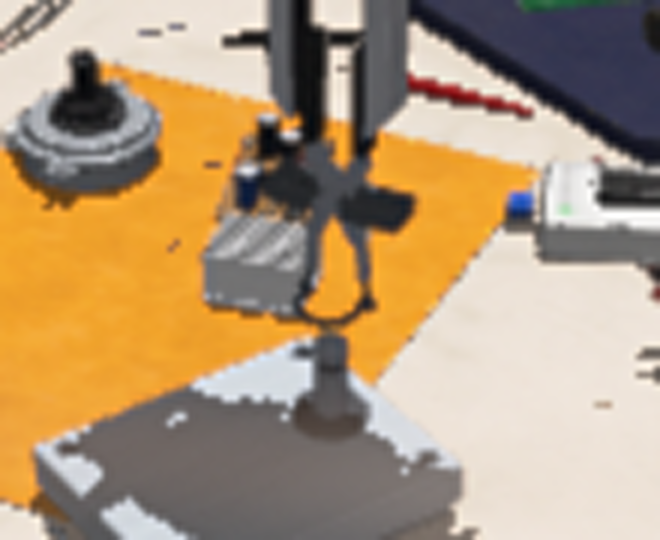

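The picture shows the spread ring (crop x 297–372, low point about y 320) just above the axle end at (331,340), close to centred. I'll check the sideways offset by predicting the axle's edges in the image.

```bash
python3 - <<'E'
from h import *
for fn in("scene0.png","scene6.png"):
    g=cv2.imread("pics/"+fn).astype(int)
    for z in(.071,.055,.046):
        u,v=proj("scene",[.6306,.0114,z]); r=np.array([.64,-.77,0])*.008
        print(fn,z,np.round([u,v],1),"edges",np.round(proj("scene",np.array([.6306,.0114,z])-r)[0],1),np.round(proj("scene",np.array([.6306,.0114,z])+r)[0],1),"row",int(round(v)),"cols 293..310",g[int(round(v)),293:311].mean(1).astype(int).tolist())
# ring refit restricted radius, new image, in several colour channels
o=ctrl.get_obs();P=o["ee_pos"];yaw=o["eef_rot"][2]-np.pi/2
I=cv2.imread("pics/scene6.png")
for name,J in(("red",I[:,:,2:]),("grey",I)):
    print(name,fitring(J,P,yaw,x0=(-10,-1.5,13.4)),fitring(J,P,yaw,x0=(-10,-1.5,13.4),dz=-.088))
rc=lambda a,b:P+[(np.cos(yaw)*a-np.sin(yaw)*b)/1000,(np.sin(yaw)*a+np.cos(yaw)*b)/1000,-.089]
print("ring ctr px",proj("scene",rc(-10.1,-1.4)))
v=int(proj("scene",rc(-10.1,-1.4))[1])
for k in range(v-3,v+7): print(k,I[k,288:314,2].tolist())
E
```

```text
scene0.png 0.071 [300.8 206.1] edges 297.7 303.8 row 206 cols 293..310 [195, 219, 177, 155, 174, 138, 144, 156, 161, 157, 148, 153, 149, 149, 150, 150, 150, 149]
scene0.png 0.055 [300.8 211.1] edges 297.7 303.8 row 211 cols 293..310 [216, 215, 214, 216, 212, 119, 76, 69, 66, 77, 114, 184, 184, 160, 151, 152, 163, 218]
scene0.png 0.046 [300.7 213.8] edges 297.7 303.8 row 214 cols 293..310 [212, 212, 202, 153, 113, 86, 82, 84, 85, 83, 81, 104, 161, 210, 218, 216, 215, 221]
scene6.png 0.071 [300.8 206.1] edges 297.7 303.8 row 206 cols 293..310 [200, 225, 182, 159, 179, 114, 78, 78, 80, 76, 88, 140, 151, 152, 153, 153, 153, 151]
scene6.png 0.055 [300.8 211.1] edges 297.7 303.8 row 211 cols 293..310 [220, 219, 219, 221, 217, 122, 76, 70, 67, 75, 98, 187, 188, 164, 153, 154, 167, 222]
scene6.png 0.046 [300.7 213.8] edges 297.7 303.8 row 214 cols 293..310 [218, 218, 205, 155, 115, 85, 81, 83, 85, 83, 81, 105, 164, 215, 222, 221, 219, 225]
red (array([-9.23873387, -0.65471506, 13.44435455]), np.float64(31.570644940426448), np.float64(63.806434877098546)) (array([-9.94637405, -1.36672122, 13.
[... 966 characters left out ...]
82, 94, 157, 244, 244, 243, 243, 243]
201 [138, 154, 218, 155, 108, 111, 105, 73, 60, 122, 195, 235, 239, 238, 234, 155, 96, 108, 207, 222, 245, 246, 243, 242, 242, 242]
202 [240, 242, 247, 242, 158, 142, 142, 140, 128, 92, 100, 93, 110, 101, 97, 82, 137, 210, 245, 246, 247, 245, 242, 240, 239, 241]
203 [243, 244, 243, 245, 244, 246, 245, 245, 242, 210, 202, 113, 98, 135, 145, 176, 241, 243, 244, 243, 242, 243, 241, 241, 241, 242]
204 [243, 243, 242, 243, 244, 245, 245, 240, 242, 242, 238, 161, 115, 122, 169, 237, 247, 243, 243, 242, 241, 242, 242, 243, 243, 243]
205 [241, 242, 242, 242, 243, 242, 240, 212, 227, 225, 154, 88, 74, 75, 84, 134, 242, 245, 243, 242, 243, 243, 243, 243, 243, 236]
```

Predicted axle edges (297.7 and 303.8) match the picture. The ring centre is about 0.5 px left of the axle, so the correction is +1.7 mm in x and -0.5 mm in y.

```bash
python3 -m inch '[-0.08,0.155,0,0,0,0,0.2, 0,0,0.5,0,0,0,0.2, 0,0,0,0,0,0,0.2, 0,0,0,0,0,0,0.2]'; python3 -m inch '[0,0,0.3,0,0,0,0.2, 0,0,0.3,0,0,0,0.2, 0,0,0,0,0,0,0.2]'; python3 -m inch '[0,0,0.2,0,0,0,0.2, 0,0,0,0,0,0,0.2, 0,0,0,0,0,0,0.2]'
```

```text
time_s: 22.3
ee_pos: [0.6403, 0.0147, 0.1754]
eef_rot: [-3.141, -0.0, 1.784]
force: [-0.5, -0.3, -2.9]
grip_width: 0.0306
time_s: 22.68
ee_pos: [0.6402, 0.0147, 0.169]
eef_rot: [-3.141, -0.0, 1.784]
force: [-0.5, -0.1, -2.4]
grip_width: 0.0312
time_s: 23.05
ee_pos: [0.6404, 0.0147, 0.1675]
eef_rot: [3.141, 0.0, 1.784]
force: [-0.1, -0.4, -3.0]
grip_width: 0.0307
```

```bash
for i in 1 2 ; do python3 -m inch '[0,0,0.2,0,0,0,0.2, 0,0,0,0,0,0,0.2]' | grep -v rot; done; python3 - <<'E'
from h import *
print(ctrl.get_obs()["ee_pos"])
I,D=snap("scene","scene7.png"); np.save("scene7.npy",D)
a=I[170:230,265:335,::-1]
cv2.imwrite("pics/c8.png",cv2.resize(a,None,fx=9,fy=9,interpolation=cv2.INTER_NEAREST))
E
```

```text
time_s: 23.3
ee_pos: [0.6403, 0.0147, 0.1652]
force: [0.2, -0.3, -1.6]
grip_width: 0.0313
time_s: 23.55
ee_pos: [0.6403, 0.0147, 0.1632]
force: [-0.2, 0.5, -2.8]
grip_width: 0.0308
[0.64031653 0.0146819  0.1632325 ]
```

View pics/c8.png

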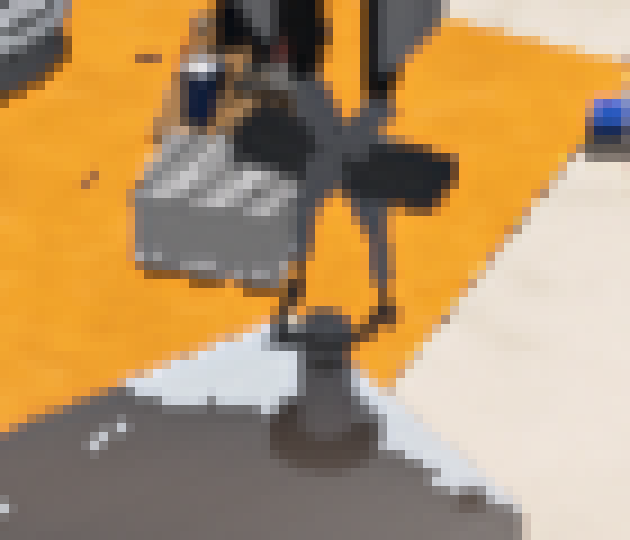

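The picture shows the ring around the axle end (325,320), with the end standing up inside it and the ring legs either side at about x 275 and 385. No contact force, so I'll keep lowering gently.

```bash
for i in 1 2 3; do python3 -m inch '[0,0,0.2,0,0,0,0.2, 0,0,0,0,0,0,0.2]' | grep -E 'pos|force'; done
```

```text
ee_pos: [0.6403, 0.0147, 0.1613]
force: [-0.6, 0.8, -1.9]
ee_pos: [0.6403, 0.0147, 0.1592]
force: [0.3, 0.7, -2.2]
ee_pos: [0.6403, 0.0147, 0.1572]
force: [-0.0, 0.8, -2.2]
```

```bash
for i in 1 2 3; do python3 -m inch '[0,0,0.2,0,0,0,0.2, 0,0,0,0,0,0,0.2]' | grep -E 'pos|force'; done; python3 - <<'E'
from h import *
o=ctrl.get_obs();P=o["ee_pos"];yaw=o["eef_rot"][2]-np.pi/2;print(o)
I,D=snap("scene","scene8.png"); np.save("scene8.npy",D)
W=cloud("scene",D)
# bar underside height etc: bar top band points
w=ringfit("scene",D,P,yaw,dz=-.035,h=.02); w=w[(abs(w[:,1])<38)&(abs(w[:,1])>20)&(abs(w[:,0])<14)]; print("bar z rel TCP",len(w),np.percentile(w[:,2],[2,25,50,75,98]).round(1))
w=ringfit("scene",np.load("scene5.npy"),np.array([.42841,.21185,.20715]),yaw,dz=-.035,h=.02); w=w[(abs(w[:,1])<38)&(abs(w[:,1])>20)&(abs(w[:,0])<14)]; print("bar z rel TCP lifted",len(w),np.percentile(w[:,2],[2,25,50,75,98]).round(1))
a=I[170:230,265:335,::-1]
cv2.imwrite("pics/c9.png",cv2.resize(a,None,fx=9,fy=9,interpolation=cv2.INTER_NEAREST))
E
```

```text
ee_pos: [0.6403, 0.0147, 0.1552]
force: [-0.6, 0.6, -2.4]
ee_pos: [0.6403, 0.0147, 0.1532]
force: [-0.4, 0.3, -1.6]
ee_pos: [0.6403, 0.0147, 0.1512]
force: [-0.2, -0.4, -2.8]
{'time_s': 25.1, 'qpos': array([-3.42776384e-02,  5.46108108e-01,  1.30196753e+00, -2.16531416e-05,
        1.29384668e+00, -1.81828294e+00]), 'joint_vel': array([-2.86362543e-04, -2.37629240e-03, -3.27688731e-03, -1.58724680e-03,
        2.09054756e-03,  4.54344735e-05]), 'tau': array([ 6.78363303e-04, -6.78161216e+01, -3.58540392e+01, -3.25457461e-02,
        2.68728321e-02, -4.35936454e-05]), 'ee_pos': array([0.64031529, 0.01465878, 0.15122973]), 'eef_rot': array([-3.14126794e+00, -6.05634245e-05,  1.78401122e+00]), 'force': array([-0.18606375, -0.41101147, -2.76481484]), 'moment': array([0.03351757, 0.00423584, 0.00260513]), 'grip_width': 0.031019409969268615}
bar z rel TCP 75 [-43.6 -39.  -35.1 -33.7 -32.1]
bar z rel TCP lifted 80 [-44.9 -39.8 -37.  -35.4 -33.3]
```

View pics/c9.png

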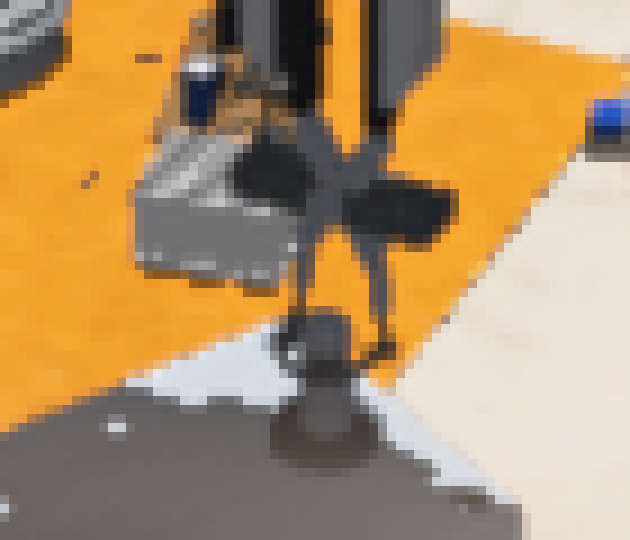

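The picture shows the ring around the axle at the dark groove band (325,365), with daylight on the left and the ring about 0.4 px to the right. I'll nudge it ~0.6 mm left and down 0.6 mm, then check.

```bash
python3 -m inch '[0.05,-0.02,0.06,0,0,0,0.2, 0,0,0,0,0,0,0.2, 0,0,0,0,0,0,0.2]'; python3 - <<'E'
from h import *
for n in("top","scene"):
  I,D=snap(n,n+"9.png"); W=cloud(n,D).reshape(-1,3); W=W[~np.isnan(W[:,0])]
  for nm,c,r,lo,hi in(("jar",(.7178,-.150),.035,.028,.04),("sink",(.718,.130),.04,.02,.035),("cap",(.383,-.09),.03,.04,.06),("scraper grip",(.5066,-.211),.03,.06,.08)):
    q=W[(W[:,2]>lo)&(W[:,2]<hi)&(np.hypot(W[:,0]-c[0],W[:,1]-c[1])<r)]; print(n,nm,len(q),q[:,:2].mean(0).round(4) if len(q) else "")
  for k,z in dict(ring_centre=.062,axle_groove=.062,bit_1=.0).items():
    print(n,k,[(round(r["score"],2),np.round(r["centre"],1).tolist(),np.round(ray(n,r["centre"],z)[:2],4).tolist()) for r in ctrl.place_of(n,k)[:3]])
I=cv2.imread("pics/scene9.png"); 
for v in(205,206,207,208,209,210): print(v,I[v,292:311,2].tolist())
o=ctrl.get_obs();P=o["ee_pos"];yaw=o["eef_rot"][2]-np.pi/2
print(P,proj("scene",P+[-.00957,-.00352,-.089]))
cv2.imwrite("pics/c10.png",cv2.resize(I[140:310,170:400],None,fx=3.4,fy=3.4,interpolation=cv2.INTER_CUBIC))
E
```

```text
time_s: 25.52
ee_pos: [0.6401, 0.0151, 0.1509]
eef_rot: [3.142, 0.0, 1.784]
force: [-0.6, -0.5, -2.8]
grip_width: 0.031
top jar 233 [ 0.7171 -0.1478]
top sink 149 [0.7144 0.1411]
top cap 115 [ 0.3834 -0.0934]
top scraper grip 100 [ 0.5054 -0.2091]
top ring_centre []
top axle_groove [(0.29, [208.8, 164.8], [0.7044, 0.1326])]
top bit_1 [(0.2, [314.8, 284.7], [0.3834, -0.0883])]
scene jar 178 [ 0.7147 -0.1537]
scene sink 124 [0.7102 0.13  ]
scene cap 187 [ 0.3812 -0.0945]
scene scraper grip 124 [ 0.5031 -0.215 ]
scene ring_centre [(0.97, [302.6, 209.5], [0.6317, 0.0061])]
scene axle_groove [(0.9, [302.0, 208.4], [0.6345, 0.0104]), (0.47, [304.5, 211.0], [0.6298, -0.002])]
scene bit_1 [(0.23, [300.5, 170.7], [0.8569, 0.2005])]
205 [242, 243, 242, 205, 123, 50, 55, 80, 73, 72, 82, 133, 243, 246, 166, 112, 246, 246, 243]
206 [239, 231, 225, 175, 95, 45, 61, 72, 75, 75, 71, 101, 221, 245, 208, 113, 242, 246, 243]
207 [225, 215, 181, 94, 47, 46, 70, 76, 80, 83, 75, 99, 212, 242, 235, 93, 161, 242, 242]
208 [215, 211, 174, 72, 47, 101, 106, 78, 77, 78, 74, 101, 212, 196, 150, 55, 104, 243, 243]
209 [213, 214, 205, 102, 83, 192, 115, 69, 69, 75, 66, 110, 234, 118, 69, 88, 127, 244, 244]
210 [212, 213, 210, 142, 76, 99, 89, 56, 49, 50, 50, 71, 115, 82, 146, 212, 218, 237, 225]
[0.64008513 0.01509442 0.15085648] [300.68631085 208.95690079]
```

View pics/c10.png

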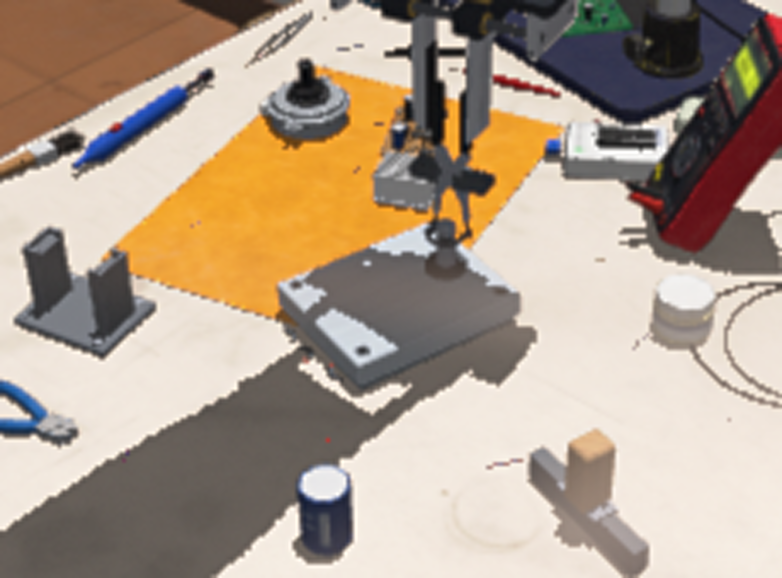

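The last picture shows the case top bare, the scraper standing at (590,500), an empty rest at (85,290) and the bystanders in place. The ring is around the axle at (445,235): wire centres are at columns 295.7 and 306, and the axle's is 300.7. Only the pliers' weight reads on the wrist, so I'm handing in.

```bash
python3 - <<'E'
from h import *
print(ctrl.hand_in()); o=ctrl.get_obs(); print(o["time_s"],o["ee_pos"],o["force"],o["grip_width"])
E
```

```text
the job is handed in; nothing more can be done
None
the job is handed in; nothing more can be done
```

The job is done and handed in at about 26 s of robot time; no verdict is reported. I wiped the gear case with the scraper and set it back down about 0.2 m away. I then lifted the pliers out fully squeezed and lowered the spread ring over the axle to the groove.

**Last checks that passed:**
- **Ring position:** by camera it is within about 1 mm of the axle centre, sideways and along the view. Its height is about 62 mm above the bench by calculation, and the groove is at 62 mm.
- **Forces:** the wrist read about 2.8 N, which is roughly the pliers' weight, with no sideways push. Nothing resisted during the descent.
- **Squeeze:** the gripper opening held steady at 31 mm under a 30 N grip, against the stated 32 mm at the stop.
- **Surroundings:** the gear case top is bare in the pictures. The jar and capacitor have not moved, and the heat sink also looks in place, though the arm partly hid it from both cameras.

**Checks that disagreed or fell short:**
- **Cameras:** the two differ by about 4 mm in y. I used their average, which fit the scraper once it was gripped.
- **Network on the ring:** at the end it put the ring centre about 5 mm off in y from my fit. It gave a similar sideways error for the axle, so I relied on the image edges instead.
- **Loose bits:** the network never found them after the wipe. That they lie on the bench at the case's -x edge is inferred from the clean top.

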